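# Hang a test-tile carrier on the drying conveyor

### The arm

A 6-joint arm with a two-finger parallel gripper is mounted at the origin on the work surface. World frame = base frame: x ahead of the robot, y to its left, z up, the work surface at z = 0. Lengths are in m, angles in rad, forces in N, time in s.
With the tool pointing down it reaches from about 0.425 to 0.95 m from the base axis. Payload 3.5 kg.
Tool frame: the origin (TCP) lies midway between the tips of the shut fingers; the grasp point (between the pads) lies 19 mm behind it; z points along the fingers, y is the direction in which the jaws open and shut (so a half turn about z gives the same grasp; the last joint's range is limited). The gripper opens to 85 mm and grips with 20 to 120 N. Pads are 22 mm wide; open, the fingers measure 114 mm over their backs; the gripper's body (76 mm by 85 mm) begins 54 mm behind the grasp point. The pads swing forward as they close: fully open they stand 13 mm farther back than shut.
Start: joints at [-1.474, 0.286, 1.577, -0, 1.279, -0.15], TCP at [0.165, -0.655, 0.231] pointing down, gripper open.
Joint ranges: [-2.77, 2.77], [-0.9, 2.22], [0.21, 2.48], [-1.53, 4.67], [0.24, 2.81], [-2.84, 2.84]. Speed limits (rad/s): [2.79, 2.79, 3.14, 3.14, 3.14, 3.14].

### API

Orientations are given as a unit quaternion [w, x, y, z].
In Python, from rig import * gives the robot as it stands. The module is installed in compiled form; this text tells all that it offers.
- The arm moves only by the tool jog_arm, never from a script. Its argument "deltas" is one flat list of numbers, 5 for each row, row after row: the opening, from -1 (shut) to 1 (fully open), so that 0 is half open, then the shift along the tool's x, y, z in mm, then the turn about the tool's z in rad. In form: [grip, dx, dy, dz, twist, grip, dx, dy, dz, twist, ...]. A call has 1 to 8 rows; each row is the pose to reach, as a shift and turn from the pose commanded when the call began, along the tool's axes at that moment; what a row does not reach only later rows make up. A row lasts 1/10 s, in which the tool goes at most 50 mm and 8.59 degrees, less where a joint would pass 70% of its speed; a pose out of reach is approached as far as the arm can. A call with a gripper value outside its range is refused whole. The fingers move at their own pace and stop on an object; the grip force is fixed at half the most. Time passes only in rows, so rows that repeat a pose let the fingers close. It gives the time, the measured TCP pose, the force and the opening at its end, in the units of the state.
- get_state(): the state, without advancing time (a new reading comes with each control period).
- camera(name): name is "scene" or "side" or "wrist"; returns a dict with "img" (420x560x3 uint8, red, green, blue), "z_map" (420x560 float32, m along the optical axis (not along the pixel's ray), 0 where there is no reading), "K" (3x3 intrinsics, pixels), "extrinsics" (4x4, takes a point from world to camera coordinates); the wrist camera has in their place "T_tool_cam" (4x4, takes a point from camera to tool coordinates, whose origin is the TCP and whose axes are the flange's). Camera axes: x right, y up, looking along -z (the intrinsics and any distortion apply to the point x, -y, -z); pixel columns grow to the right and rows downward; lengths in m; the calibration is good to about 2 mm. The wrist camera is an equidistant fisheye: a pixel r from the principal point sees the ray r / f radians off the axis. A picture is of the moment at which its call begins: read the wrist's pose just before it.
- finish_job(): hands the job in, once; it reports no verdict.
The state is a dict: "clock": time; "joints": joint angles; "qvel": joint speeds; "joint_torque": joint torques, N m; "ee_pos": TCP position; "ee_rot": TCP orientation; "contact_force": force on the tool from outside, world axes, zero at the start; "ft_torque": the same for the moment, N m; "finger_gap": opening from 0.0 (shut) to 1.0 (fully open).
Only numpy, scipy, OpenCV 4.12 (cv2) and the standard library are available. Lean on these libraries where they do the work, as an engineer would, in place of code of your own. Each camera call takes 0.05 s, during which the arm holds its last target. There are 200 camera calls.

### The job

Take the carrier with the blue tile and blue grip tab off the green waiting rack and hang it on the drying conveyor: lift its hook over the rail's yellow-topped lip, tile on the robot's side, lower it into the channel behind, and feel along the channel with it until the hook drops fully home into the one drive pocket in the channel floor; then let go. Be gentle: the carrier must never be pressed or knocked against the conveyor with more than about 30 N (3 kg). Leave the other carrier and everything else where it is.

Things in the scene. Friction and masses are not known exactly. Their poses are not given: they have to be found in the camera images.
- blue_carrier: Steel carrier with a blue test tile; 0.3 to 0.5 kg, balanced under its grip tab. Origin: centre of the underside of the hook's tongue, which is 8 (x) x 24 (y) mm, 30 mm tall, pointing down. x from the tile to the tongue, y along the width, z up. Starts hanging on the rack beside the brown one, left or right: tongue behind the rack's wall, plate before it, leaning up to 4 degrees.
- blue_carrier_tab (a point): Place to grip the blue carrier, inside its blue upright grip tab, 24 (x) x 12 (y) mm; fingers close across the 12 mm (carrier y). The tab spans z 40 to 85 mm over the carrier's origin, centred at x = -24 mm; this point is at z = 70 mm. The tab stands on a bridge, 30 mm wide, z 30 to 40 mm, x -40 to +4 mm, which joins plate and tongue.
- blue_carrier_tile (a point): Middle of the blue tile's front face (tile 76 x 80 x 8 mm), at x = -30, z = -30 mm of the carrier. The tile sits on the carrier's hanging plate, 80 mm wide, z -75 to +40 mm, its back face at x = -18 mm, so a 14 mm gap between plate and tongue takes the lip.
- rail: Drying conveyor, 520 mm long. Origin: on the table under the channel's middle; y along the channel, x from the lip (robot's side) to the back, z up. Channel 14 mm wide (x -7 to +7), open from y = -150 to +150 mm between grey heads 215 mm high. Its back wall is 8 mm thick, top at z = 194 mm. A hung carrier has its tongue in the channel, its plate and tile before the lip.
- rail_lip (a point): Middle of the top edge of the conveyor's anti-jump lip, painted yellow: 8 mm thick (rail x -15 to -7 mm), top at z = 200 mm. The flat wall under it reaches down to z = 80 mm.
- rail_floor (a point): Middle of the open channel, at floor level, z = 184 mm. The floor is a dark strip with one pocket (yellow bottom): 32 mm long along y, full channel width, square edged, 10 mm deep (bottom z = 174 mm). It is NOT at this point: its middle is anywhere from rail y = -50 to +50 mm, different each time, with no reading; feel for it with the hook or see it from above. It does not move when pushed.
- rack: Green waiting rack, 250 mm long. Origin on the table; axes like the conveyor's. Front wall 11 mm thick (x -16.5 to -5.5 mm), top z = 103 mm; behind it a ledge at z = 95 mm on which the tongues stand, so a carrier comes free when lifted 8 mm. The carriers hang at y = -65 and +65 mm, square to the rack.
- brown_carrier: Carrier of the same make and size as the blue one, with a brown terracotta tile and an orange grip tab, hanging on the rack. To be left there.
- tub: Pink open plastic tub, 150 x 110 x 60 mm, origin under its centre. Bystander.
- beaker: White plastic beaker, 70 mm across, 90 mm high, origin under its centre. Bystander.
- jar: Clear jar with blue cap, 72 mm across, 75 mm high, origin under its centre. Bystander.
- brush: Glaze brush lying on the table, 190 mm long. Bystander.
- rib: Wooden potter's rib, 90 x 50 x 6 mm, lying flat. Bystander.
- squeeze_bottle: White bottle with red cap, 56 mm across, 140 mm high, origin under its centre. Bystander.
- saucer: Terracotta saucer, 110 mm across, 20 mm high. Bystander.
Not all that is in view belongs to the job. What is shaped like the blue_carrier but purple is not meant.

How it is judged:
On the way, in this order (a step that is already met when the one before it is completed fails the run):
1. the blue carrier is lifted off the rack until its hook is above the conveyor's lip (height (world z) of blue_carrier above 0.205 m), for 0.1 s.
2. its hook has passed over the lip and is down in the channel behind it, the tile before the lip (x of blue_carrier in the frame of rail between -0.008 and 0.008 m and y of blue_carrier in the frame of rail between -0.14 and 0.14 m and z of blue_carrier in the frame of rail below 0.193 m and x of blue_carrier_tile in the frame of rail below -0.015 m), for 0.2 s.
At the end, for the whole second after the job is handed in: The blue carrier hangs at rest on the conveyor, its hook home in the drive pocket (tongue's underside less than 178 mm above the table, i.e. within 4 mm of the pocket's bottom, and in the channel within 8 mm of its middle plane), tile before the lip, leaning less than 8 degrees, let go (x of blue_carrier in the frame of rail between -0.008 and 0.008 m and y of blue_carrier in the frame of rail between -0.14 and 0.14 m and z of blue_carrier in the frame of rail below 0.178 m and x of blue_carrier_tile in the frame of rail below -0.015 m and angle between blue_carrier's own z axis and vertical below 0.14 rad and linear speed of blue_carrier below 0.02 m/s and angular speed of blue_carrier below 0.15 rad/s and contact force between blue_carrier and the fingers below 0.1 N and contact force between blue_carrier and rail above 1 N); the robot touches nothing.
It fails at once if the carrier is pressed or knocked against the conveyor with more than 35 N (contact force between blue_carrier and rail above 35 N).
It fails at once if the brown carrier is disturbed (moved over 25 mm) (distance of brown_carrier from where it was at the start of the episode above 0.025 m).
It fails at once if a thing on the table is disturbed (moved over 25 mm) (distance of any of tub, beaker, jar, brush, rib, squeeze_bottle, saucer from where it was at the start of the episode above 0.025 m).
It also fails if it takes over 64 s, if anything falls off the work surface, if the arm or the gripper's body presses on something with over 40 N, if the wrist force passes 120 N, or if a joint passes its speed limit or range.

## Working session

There is one attempt and no reset: what is moved stays moved. The work goes in short steps, Python scripts to look and compute and a tool call to move; the robot and the scene stay as the last step left them, time stands still between calls to the robot, and variables do not carry over. Pictures are saved under pics/ and viewed, about 8 in all and at most 12, crops included, and the job is handed in when it is done.

Besides the shell and the picture viewer there is one more tool, called as name(argument=value, ...), one argument or row to a line, values as JSON. jog_arm: Moves the arm, as the interface text tells. Its arguments: {"type":"object","properties":{"deltas":{"type":"array","items":{"type":"number"}}},"required":["deltas"]}

```bash
mkdir -p pics
cat > h.py <<'E'
from rig import *
import numpy as np, cv2
def snap(n,tag):
    s=get_state(); c=camera(n); c['st']=s
    np.savez(f'{tag}.npz',img=c['img'],z=c['z_map'],K=c['K'],E=c['extrinsics'] if 'extrinsics' in c else c['T_tool_cam'])
    return c
def world(d,mask=None):
    # points for all pixels (pinhole)
    z=d['z'];K=d['K'];h,w=z.shape
    u,v=np.meshgrid(np.arange(w),np.arange(h))
    P=np.stack([(u-K[0,2])/K[0,0]*z,-(v-K[1,2])/K[1,1]*z,-z,np.ones_like(z)],-1)
    W=P@np.linalg.inv(d['E']).T
    W=W[...,:3]; W[z==0]=np.nan
    return W
E
python3 - <<'E'
from h import *
a=snap('scene','s0');b=snap('side','d0')
print(a['K'],b['K'],[k for k in a]); print(get_state())
for c in(a,b): print(np.linalg.inv(c['extrinsics']).round(3), (c['z_map']>0).mean())
cv2.imwrite('pics/a.png',cv2.cvtColor(np.vstack([a['img']]),cv2.COLOR_RGB2BGR))
cv2.imwrite('pics/b.png',cv2.cvtColor(b['img'],cv2.COLOR_RGB2BGR))
E
```

```text
[[380.49728648   0.         277.22362059]
 [  0.         380.49728648 213.25693801]
 [  0.           0.           1.        ]] [[503.30075909   0.         279.26247639]
 [  0.         503.30075909 211.88831946]
 [  0.           0.           1.        ]] ['img', 'z_map', 'K', 'extrinsics', 'st']
{'clock': 0.1, 'joints': array([-1.47401985e+00,  2.87093032e-01,  1.57804874e+00,  1.57912405e-06,
        1.27858112e+00, -1.50012512e-01]), 'qvel': array([-0.00072379, -0.00137281, -0.00288875,  0.00016575, -0.00060412,
       -0.00063716]), 'joint_torque': array([ 2.57796701e-04, -4.07298195e+01, -2.93697971e+01, -1.68547726e-04,
        3.41459265e-03, -1.67635751e-06]), 'ee_pos': array([ 0.16485937, -0.65394325,  0.23006503]), 'ee_rot': array([-1.06472292e-03,  9.92396019e-01,  1.23081300e-01,  2.91036223e-05]), 'contact_force': array([ 0.19156029, -0.56892641,  0.55314415]), 'ft_torque': array([0.07558197, 0.00382968, 0.00730197]), 'finger_gap': 1.0012907462380465}
[[ 0.538 -0.59   0.602  1.439]
 [ 0.843  0.386 -0.375 -0.534]
 [-0.011  0.709  0.705  1.132]
 [ 0.     0.     0.     1.   ]] 0.9960586734693877
[[-0.97   0.14  -0.2    0.272]
 [-0.244 -0.5    0.831  1.257]
 [ 0.016  0.855  0.519  0.942]
 [ 0.     0.     0.     1.   ]] 0.9961011904761905
```

View pics/a.png

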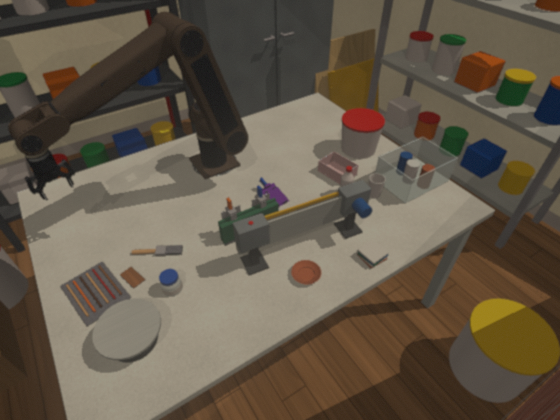

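View pics/b.png

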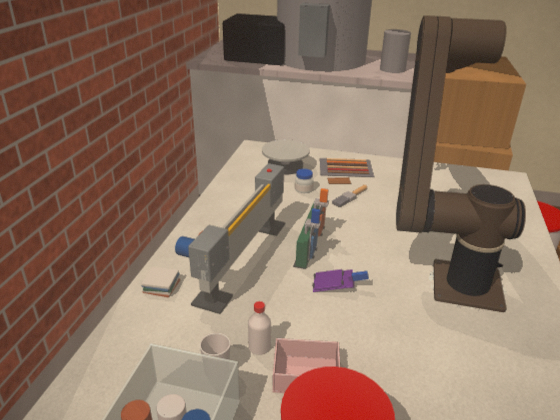

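Two blue-tabbed things show up in the side view. One hangs on the rack at about (316,213), next to the orange tab at (324,195). The other is purple and lies flat at (335,280), so it is not the one meant. I'll enlarge and measure.

Run:
```python
from h import *
A=dict(np.load('s0.npz'));B=dict(np.load('d0.npz'))
a=A['img'][160:290,190:390];b=B['img'][155:315,160:400]
o=np.vstack([cv2.resize(a,(760,int(130*3.8)),interpolation=3)[:],])
p=cv2.resize(b,(760,507),interpolation=3)
canvas=np.hstack([cv2.resize(A['img'][165:265,205:305],(400,400),interpolation=3),cv2.resize(B['img'][175:275,275:375],(400,400),interpolation=3)])
cv2.imwrite('pics/c.png',canvas[...,::-1])
for n,D in(('scene',A),('side',B)):
    W=world(D);hsv=cv2.cvtColor(D['img'],cv2.COLOR_RGB2HSV);H,S,V=[hsv[...,i].astype(int) for i in range(3)]
    roi=(W[...,0]>0.3)&(W[...,0]<1)&(abs(W[...,1])<0.5)&(W[...,2]>0.05)&(W[...,2]<0.3)
    for nm,m in dict(blue=(H>105)&(H<128)&(S>110),orange=((H<14)&(S>150)),green=(H>60)&(H<95)&(S>80),yellow=(H>18)&(H<32)&(S>140)).items():
        k,l,st,c=cv2.connectedComponentsWithStats((m&roi).astype(np.uint8))
        for i in range(1,k):
            if st[i,4]>=12:
                q=W[l==i];print(n,nm,st[i].tolist(),c[i].round(0),np.nanmedian(q,0).round(3),np.nanpercentile(q,3,0).round(3),np.nanpercentile(q,97,0).round(3))
    m=(H>18)&(H<32)&(S>140)&roi&(W[...,2]>.185)&(W[...,2]<.215)
    q=W[m][:,:2].astype(np.float32); l=cv2.fitLine(q,cv2.DIST_HUBER,0,.01,.01).ravel();t=(q-l[2:])@l[:2]
    print(n,'lip line',l.round(4),'ends',(l[2:]+np.outer(np.percentile(t,[1,50,99]),l[:2])).round(4).tolist(),np.median(W[m][:,2]), np.percentile(t,99)-np.percentile(t,1))
```

```text
scene blue [356, 199, 14, 12, 96] [362. 204.] [0.762 0.247 0.188] [0.733 0.233 0.182] [0.785 0.263 0.193]
scene blue [160, 270, 17, 14, 184] [168. 276.] [ 0.589 -0.445  0.074] [ 0.563 -0.469  0.07 ] [ 0.613 -0.421  0.078]
scene orange [347, 166, 5, 5, 21] [349. 168.] [0.528 0.39  0.139] [0.517 0.382 0.134] [0.538 0.402 0.14 ]
scene orange [227, 198, 4, 11, 22] [229. 203.] [ 0.473 -0.141  0.171] [ 0.458 -0.144  0.144] [ 0.478 -0.136  0.179]
scene yellow [265, 192, 73, 27, 268] [301. 205.] [0.653 0.053 0.196] [ 0.511 -0.072  0.064] [0.671 0.196 0.201]
scene lip line [0.1254 0.9921 0.6524 0.052 ] ends [[0.6361, -0.0767], [0.6533, 0.0592], [0.6714, 0.2022]] 0.19656191222309544 0.28111872
side blue [297, 169, 15, 10, 98] [304. 173.] [ 0.587 -0.434  0.076] [ 0.561 -0.464  0.067] [ 0.611 -0.413  0.081]
side blue [312, 209, 8, 13, 70] [315. 214.] [ 0.468 -0.005  0.166] [ 0.458 -0.012  0.145] [0.476 0.    0.183]
side blue [176, 237, 15, 12, 113] [183. 243.] [0.768 0.265 0.188] [0.754 0.249 0.177] [0.784 0.275 0.193]
side blue [352, 272, 13, 3, 24] [359. 273.] [0.313 0.099 0.055] [0.301 0.093 0.05 ] [0.331 0.105 0.06 ]
side orange [320, 189, 8, 13, 86] [323. 195.] [ 0.464 -0.134  0.16 ] [ 0.454 -0.14   0.14 ] [ 0.474 -0.128  0.181]
side orange [254, 302, 10, 11, 90] [258. 307.] [0.524 0.399 0.14 ] [0.515 0.383 0.127] [0.535 0.405 0.143]
side yellow [228, 184, 42, 51, 235] [247. 209.] [0.652 0.086 0.2  ] [ 0.63  -0.074  0.188] [0.668 0.193 0.205]
side lip line [0.1336 0.991  0.6496 0.0733] ends [[0.6291, -0.0788], [0.6514, 0.0865], [0.6663, 0.1969]] 0.20035644257898105 0.27813512
```

View pics/c.png

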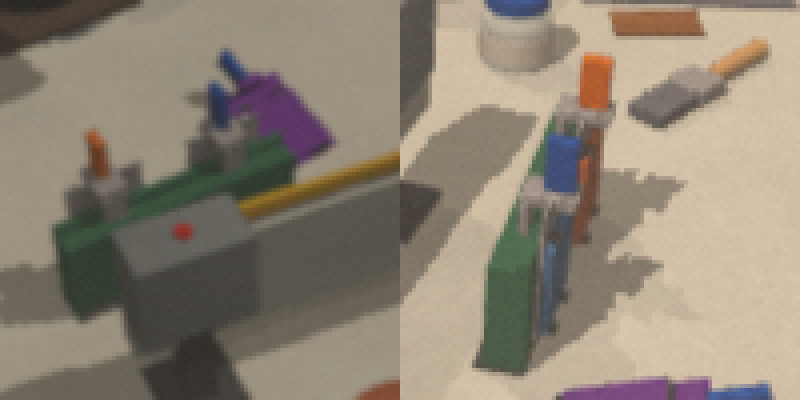

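The crop confirms the target. The blue tab with the blue tile hangs on the rack's left slot (scene ~(259,191), side ~(316,214)); orange/brown is beside it, and the purple one lies on the table. The blue tab is at about (0.467, -0.006), z 0.145–0.18, which matches the text. Next I move to a wrist view above it.

jog_arm(
  deltas=[1,75,-40,-60,0,1,120,-65,-100,0,1,160,-90,-100,0,1,205,-110,-100,0,1,250,-135,-100,0,1,290,-160,-100,0,1,305,-166,-100,0,1,305,-166,-100,0],
)

```text
clock: 0.9
ee_pos: [0.4226, -0.4158, 0.3313]
ee_rot: [-0.0, 0.992, 0.125, 0.0]
contact_force: [0.5, -0.7, 1.6]
finger_gap: 0.998
```

jog_arm(
  deltas=[1,14,-43,0,0.1,1,28,-86,0,0.2,1,43,-130,0,0.277,1,57,-175,0,0.277,1,71,-220,0,0.277,1,86,-262,0,0.277,1,100,-305,0,0.277,1,105,-334,0,0.277],
)

```text
clock: 1.7
ee_pos: [0.44, -0.0668, 0.3309]
ee_rot: [-0.0, 1.0, -0.014, -0.0]
contact_force: [0.2, -0.9, 0.3]
finger_gap: 0.999
```

jog_arm(
  deltas=[1,0,0,0,0,1,0,0,0,0,1,0,0,0,0],
)

```text
clock: 2.0
ee_pos: [0.4403, -0.0703, 0.3311]
ee_rot: [0.0, 1.0, -0.016, -0.0]
contact_force: [0.1, -0.5, 0.0]
finger_gap: 1.0
```

```bash
cat >> h.py <<'E'
from scipy.spatial.transform import Rotation as R
def T_tool(s):
    q=s['ee_rot'];T=np.eye(4);T[:3,:3]=R.from_quat([q[1],q[2],q[3],q[0]]).as_matrix();T[:3,3]=s['ee_pos'];return T
def wsnap(tag):
    s=get_state();c=camera('wrist');TW=T_tool(s)@c['T_tool_cam']
    np.savez(f'{tag}.npz',img=c['img'],z=c['z_map'],K=c['K'],T=TW)
    print('tcp',s['ee_pos'].round(4),'heading',np.arctan2(*T_tool(s)[[1,0],0]).round(4),'F',s['contact_force'].round(2))
    cv2.imwrite(f'pics/{tag}.png',c['img'][...,::-1]);return wload(tag)
def wload(tag):
    d=dict(np.load(f'{tag}.npz'));z=d['z'];K=d['K'];h,w=z.shape
    u,v=np.meshgrid(np.arange(w),np.arange(h));x=(u-K[0,2])/K[0,0];y=(v-K[1,2])/K[1,1]
    r=np.hypot(x,y)+1e-9;t=np.tan(np.minimum(r,1.5))/r
    P=np.stack([x*t*z,-y*t*z,-z,np.ones_like(z)],-1)@d['T'].T
    W=P[...,:3];W[z==0]=np.nan;d['W']=W;return d
def wpix(d,p):  # world->pixel
    q=np.linalg.inv(d['T'])@np.r_[p,1];x,y,zz=q[0],-q[1],-q[2];rr=np.hypot(x,y);th=np.arctan2(rr,zz)
    return d['K'][0,2]+d['K'][0,0]*th*x/rr,d['K'][1,2]+d['K'][1,1]*th*y/rr
def hsv(d): 
    h=cv2.cvtColor(d['img'],cv2.COLOR_RGB2HSV).astype(int);return h[...,0],h[...,1],h[...,2]
def comps(d,m,n=15):
    k,l,st,c=cv2.connectedComponentsWithStats(m.astype(np.uint8))
    return [(st[i].tolist(),c[i].round(1),d['W'][l==i],np.argwhere(l==i)[:,::-1]) for i in range(1,k) if st[i,4]>=n]
E
python3 - <<'E'
from h import *
d=wsnap('w1');H,S,V=hsv(d);W=d['W']
print((d['z']>0).mean())
roi=(W[...,2]>0.12)&(W[...,2]<0.25)
for nm,m in dict(blue=(H>105)&(H<128)&(S>110),orange=((H<14)&(S>150)),yellow=(H>18)&(H<32)&(S>140)).items():
    for st,c,q,_ in comps(d,m&roi):
        t=q[q[:,2]>np.nanpercentile(q[:,2],90)-.006]
        print(nm,st,c,'med',np.nanmedian(q,0).round(4),'top',np.nanmedian(t,0).round(4),(np.nanpercentile(t,97,0)-np.nanpercentile(t,3,0)).round(4))
E
```

```text
tcp [ 0.4403 -0.0703  0.3311] heading -0.0311 F [ 0.12 -0.5   0.02]
0.9950595238095238
blue [219, 155, 12, 25, 239] [225.1 167.5] med [ 0.4661 -0.0098  0.1798] top [ 0.466  -0.0098  0.1798] [0.0206 0.0093 0.0031]
orange [356, 154, 14, 25, 271] [362.7 165.9] med [ 0.4635 -0.1381  0.1797] top [ 0.4635 -0.1381  0.1797] [0.0209 0.0097 0.0047]
yellow [26, 0, 48, 11, 253] [44.3  3.3] med [0.6623 0.1843 0.1995] top [0.6636 0.1865 0.2003] [0.0123 0.0485 0.0058]
```

View pics/w1.png

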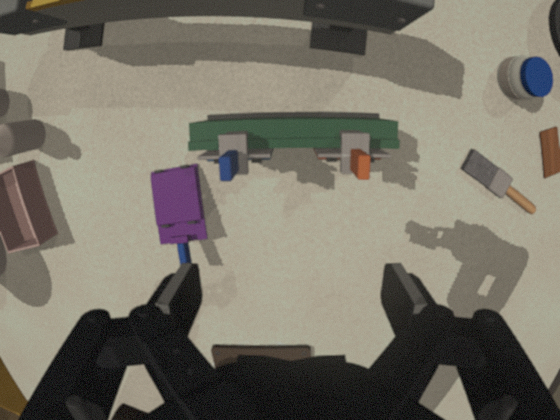

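The wrist view shows the blue tab at (225,167) and the orange one at (363,166). Their tops are at z = 0.180 and they are 0.128 m apart, as the text says. Before grasping, I look into the channel from above.

jog_arm(
  deltas=[1,35,-31,-20,0.05,1,70,-62,-40,0.1,1,105,-92,-50,0.1,1,135,-120,-50,0.1,1,145,-135,-50,0.1,1,145,-135,-50,0.1,1,145,-135,-50,0.1,1,145,-135,-50,0.1],
)

```text
clock: 2.85
ee_pos: [0.5887, 0.0597, 0.3813]
ee_rot: [0.0, 0.998, -0.066, -0.0]
contact_force: [-0.5, 0.2, 0.6]
finger_gap: 0.998
```

Run:
```python
from h import *
d=wsnap('w2');H,S,V=hsv(d);W=d['W'];print('cam',d['T'][:3,3].round(3))
for st,c,q,px in comps(d,(H>18)&(H<32)&(S>130)&(W[...,2]>.15)&(W[...,2]<.25)&(W[...,0]>.55),10):
    print(st,c,np.nanmedian(q,0).round(4),np.nanpercentile(q,2,0).round(4),np.nanpercentile(q,98,0).round(4))
    if len(q)>200:
        q=q[~np.isnan(q).any(1)];q2=q[(q[:,2]>.19)&(q[:,2]<.21)][:,:2].astype(np.float32);l=cv2.fitLine(q2,cv2.DIST_HUBER,0,.01,.01).ravel();t=(q2-l[2:])@l[:2];l=l*np.sign(l[1]) if 0 else l
        print('line',l.round(4),(l[2:]+np.outer(np.percentile(t,[.5,99.5]),l[:2])).round(4).tolist())
cv2.imwrite('pics/w2c.png',cv2.resize(d['img'],(800,600),interpolation=3)[...,::-1])
```

```text
tcp [0.5887 0.0597 0.3813] heading -0.1319 F [-0.46  0.17  0.57]
cam [0.665 0.05  0.524]
[143, 110, 284, 25, 2436] [290.7 125.8] [0.6502 0.0375 0.2001] [ 0.6296 -0.0816  0.1737] [0.6687 0.1982 0.2019]
line [0.1303 0.9915 0.6491 0.0561] [[0.6303, -0.0872], [0.6686, 0.2041]]
```

View pics/w2c.png

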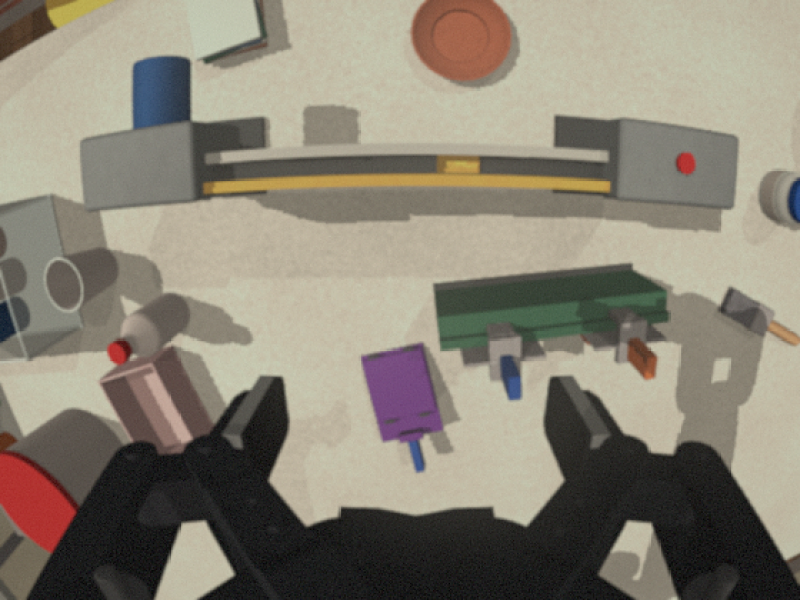

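The channel shows a yellow patch at (460,165) in this picture: the pocket. The lip is about 296 mm long (300 expected) with its top at z = 0.200 ✓. I'll measure the pocket precisely, and refine the tab with this second wrist viewpoint.

Run:
```python
from h import *
d=wload('w2');H,S,V=hsv(d);W=d['W']
ry=np.array([.1303,.9915]);rx=np.array([.9915,-.1303])
L=np.array([.64945,.05845])
o=L+.011*rx;print('rail origin',o)
rel=W[...,:2]-o;X=rel@rx;Y=rel@ry
m=(abs(X)<.008)&(abs(Y)<.145)
for y in np.arange(-.07,.071,.005):
    k=m&(abs(Y-y)<.0025)&(abs(X)<.005);print(round(y,3),k.sum(),np.nanmedian(W[...,2][k]).round(4),H[k].mean().round(),S[k].mean().round())
k=m&(H>18)&(H<32)&(S>110)&(W[...,2]<.185)
print('pocket',k.sum(),Y[k].min(),Y[k].max(),np.percentile(X[k],[2,98]),np.nanmedian(W[...,2][k]))
b=(abs(Y)<.1)&(W[...,2]>.188)&(W[...,2]<.197)&(X>.003)&(X<.025);print('backwall x',np.percentile(X[b],[2,50,98]))
l=(abs(Y)<.13)&(W[...,2]>.197)&(X<.0)&(X>-.025);print('lip x',np.percentile(X[l],[2,50,98]))
t=(H>105)&(H<128)&(S>110)&(W[...,2]>.12)&(W[...,2]<.2)&(W[...,0]<.5)
q=W[t];t=q[q[:,2]>np.percentile(q[:,2],95)-.003];print('tab',np.median(q,0),'top',t.mean(0).round(4),np.percentile(t,[3,97],axis=0).round(4).tolist())
```

```text
rail origin [0.6603565 0.0570167]
-0.07 41 0.1844 22.0 31.0
-0.065 46 0.1843 22.0 29.0
-0.06 46 0.1843 22.0 31.0
-0.055 59 0.1836 20.0 65.0
-0.05 37 0.1747 20.0 142.0
-0.045 44 0.1744 21.0 141.0
-0.04 45 0.1745 21.0 140.0
-0.035 35 0.1744 21.0 141.0
-0.03 45 0.1745 20.0 141.0
-0.025 45 0.1742 19.0 131.0
-0.02 36 0.1843 22.0 43.0
-0.015 45 0.1847 23.0 29.0
-0.01 44 0.1842 24.0 29.0
-0.005 45 0.1843 23.0 29.0
0.0 36 0.1845 23.0 30.0
0.005 45 0.1843 22.0 29.0
0.01 44 0.1843 23.0 29.0
0.015 45 0.1844 22.0 30.0
0.02 43 0.1843 22.0 28.0
0.025 45 0.1843 23.0 29.0
0.03 41 0.1843 23.0 29.0
0.035 50 0.1843 23.0 30.0
0.04 50 0.1843 21.0 30.0
0.045 49 0.1843 21.0 29.0
0.05 38 0.1843 21.0 28.0
0.055 44 0.184 22.0 27.0
0.06 43 0.1844 21.0 29.0
0.065 44 0.1844 23.0 27.0
0.07 47 0.1844 21.0 28.0
pocket 316 -0.14367224121224625 0.1448326255017185 [-0.00765159  0.00496976] 0.1744801246872212
backwall x [0.00682753 0.01050273 0.01465064]
lip x [-0.0152533  -0.01127412 -0.00709555]
tab [ 0.46745669 -0.00857613  0.17949371] top [ 0.4667 -0.0085  0.1795] [[0.4559, -0.0128, 0.178], [0.4761, -0.0041, 0.1807]]
```

The pocket spans rail y = -0.053 to -0.021 (middle ≈ -0.037, floor z 0.1843, bottom z 0.1745), consistent with the text. In world coordinates that is about (0.6555, 0.020). The two views give the tab centre as (0.4665, -0.009). Now I go above the tab.

jog_arm(
  deltas=[1,-35,26,20,-0.05,1,-70,53,40,-0.11,1,-100,76,70,-0.112,1,-112,84,105,-0.112,1,-112,84,131,-0.112,1,-112,84,131,-0.112,1,-112,84,131,-0.112,1,-112,84,131,-0.112],
)

```text
clock: 3.7
ee_pos: [0.4686, -0.0081, 0.2527]
ee_rot: [0.0, 1.0, -0.009, 0.002]
contact_force: [0.0, -0.6, 0.1]
finger_gap: 0.999
```

Run:
```python
from h import *
d=wsnap('w3');H,S,V=hsv(d);W=d['W']
for nm,t in dict(blue=(H>105)&(H<128)&(S>110),orange=(H<14)&(S>150)).items():
    t=t&(W[...,2]>.174)&(W[...,2]<.19)&(W[...,0]<.5)&(W[...,0]>.44);q=W[t][:,:2].astype(np.float32)
    print(nm,t.sum(),np.median(W[t][:,2]),cv2.minAreaRect(q*1000))
# bridge: grey at z~.135 near tab
b=(abs(W[...,2]-.135)<.006)&(np.hypot(W[...,0]-.478,W[...,1]+.009)<.03)
print('bridge',b.sum(),cv2.minAreaRect(W[b][:,:2].astype(np.float32)*1000),np.percentile(W[b],[3,97],axis=0).round(4).tolist())
q=W[b];A=np.c_[q[:,:2]-q[:,:2].mean(0),np.ones(len(q))];print('plane',np.linalg.lstsq(A,q[:,2],rcond=None)[0])
```

```text
tcp [ 0.4686 -0.0081  0.2527] heading -0.0184 F [ 0.04 -0.57  0.07]
blue 389 0.1796892545237457 ((465.4857482910156, -9.150619506835938), (9.277398109436035, 21.591899871826172), 88.69537353515625)
orange 377 0.17954766781293607 ((463.1190185546875, -138.12124633789062), (11.491922378540039, 22.620609283447266), 88.18266296386719)
bridge 1554 ((472.6607666015625, -9.079605102539062), (48.523643493652344, 50.622318267822266), 48.96748352050781) [[0.4526, -0.0316, 0.1311], [0.4935, 0.0136, 0.1364]]
plane [0.00858304 0.0006054  0.13475255]
```

The tab is upright, with a nearly level bridge, at (0.4655, -0.0092). I descend and grip.

jog_arm(
  deltas=[1,-1.5,1,40,0,1,-1.5,1,75,0,1,-1.5,1,95,0,1,-1.5,1,104,0,1,-1.5,1,104,0,1,-1.5,1,104,0],
)

```text
clock: 4.35
ee_pos: [0.4673, -0.0089, 0.1481]
ee_rot: [0.0, 1.0, -0.009, 0.001]
contact_force: [-0.4, 0.2, 0.4]
finger_gap: 0.998
```

jog_arm(
  deltas=[-1,0,0,0,0,-1,0,0,0,0,-1,0,0,0,0,-1,0,0,0,0,-1,0,0,0,0,-1,0,0,0,0,-1,0,0,0,0,-1,0,0,0,0],
)

```text
clock: 5.15
ee_pos: [0.466, -0.0089, 0.1466]
ee_rot: [0.0, 1.0, -0.009, 0.0]
contact_force: [-1.0, -0.2, 2.6]
finger_gap: 0.133
```

jog_arm(
  deltas=[-1,0,0,-8,0,-1,0,0,-20,0,-1,0,0,-40,0,-1,0,0,-70,0,-1,0,0,-105,0,-1,0,0,-130,0,-1,0,0,-140,0,-1,0,0,-140,0],
)

```text
clock: 5.95
ee_pos: [0.4664, -0.0087, 0.2879]
ee_rot: [0.0, 1.0, -0.009, 0.002]
contact_force: [0.5, 0.0, -3.9]
finger_gap: 0.135
```

jog_arm(
  deltas=[-1,0,0,0,0,-1,0,0,0,0],
)

```text
clock: 6.15
ee_pos: [0.4648, -0.0084, 0.2839]
ee_rot: [-0.001, 1.0, -0.009, -0.002]
contact_force: [0.9, 0.4, -4.0]
finger_gap: 0.131
```

Run:
```python
from h import *
s=get_state();print(s['ee_pos'].round(4),s['contact_force'].round(2),s['ft_torque'].round(3),s['finger_gap'])
d=wsnap('w4');W=d['W'];c=camera('side')
p=s['ee_pos'];T=T_tool(s)
L=(W-p)@T[:3,:3]  # tool coords
H,S,V=hsv(d)
b=(abs(L[...,0]-.01)<.04)&(abs(L[...,1])<.016)&(L[...,2]>.005)&(L[...,2]<.03)
q=L[b];print(b.sum(),np.percentile(q,[2,50,98],axis=0).round(4).tolist())
if b.sum()>30:
    A=np.c_[q[:,:2],np.ones(len(q))];print('plane tool',np.linalg.lstsq(A,q[:,2],rcond=None)[0].round(4))
E2=c['extrinsics'];x=E2@np.r_[p,1];K=c['K'];u=K[0,2]+K[0,0]*x[0]/-x[2];v=K[1,2]+K[0,0]*x[1]/x[2];print(u,v)
u,v=int(u),int(v);a=c['img'][v-50:v+80,u-65:u+65]
y0,x0=60,150
y0=60;ww=d['img'][120:330,150:410]
cv2.imwrite('pics/e.png',np.hstack([cv2.resize(a,(400,400),interpolation=3),cv2.resize(ww,(400,400),interpolation=3)])[...,::-1])
```

```text
[ 0.4648 -0.0084  0.2839] [ 0.94  0.39 -3.97] [0.015 0.06  0.016] 0.13117845664119568
tcp [ 0.4648 -0.0084  0.2839] heading -0.0182 F [ 0.94  0.39 -3.97]
2849 [[0.0044, -0.0144, 0.0071], [0.0192, -0.0001, 0.0116], [0.0278, 0.0144, 0.0273]]
plane tool [0.2573 0.0007 0.0081]
318.06255382873974 177.99471993883412
```

View pics/e.png

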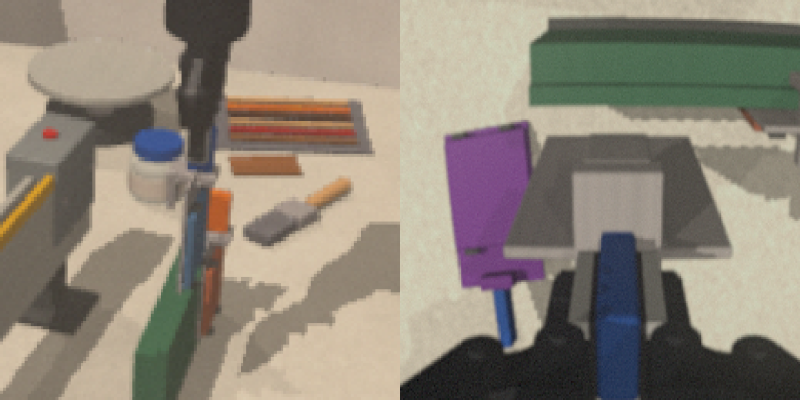

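The carrier is held clear of the rack (4 N, about 0.4 kg). I refine its lean and the tongue offset from the same picture.

Run:
```python
from h import *
d=wload('w4');W=d['W'];p=np.array([ 0.4648,-0.0084,0.2839])
h=-.0182;ex=np.array([np.cos(h),np.sin(h),0]);ey=np.array([np.sin(h),-np.cos(h),0])
L=np.stack([(W-p)@ex,(W-p)@ey,p[2]-W[...,2]],-1)
b=(L[...,0]>.014)&(L[...,0]<.027)&(abs(L[...,1])<.013)&(abs(L[...,2]-.011)<.005)
q=L[b];A=np.c_[q[:,:2],np.ones(len(q))];print('bridge',b.sum(),np.linalg.lstsq(A,q[:,2],rcond=None)[0].round(4),q.mean(0).round(4))
b=(L[...,0]>.012)&(abs(L[...,1])<.03)&(abs(L[...,2]-.011)<.006)
q=L[b];print('bridge xmax',np.percentile(q[:,0],[97,99,99.8]).round(4),cv2.minAreaRect(q[:,:2].astype(np.float32)*1000))
# plate top rim (y 20..40)
m=(abs(abs(L[...,1])-.03)<.008)&(abs(L[...,2]-.011)<.006)&(abs(L[...,0])<.04);q=L[m];print('plate top',m.sum(),np.percentile(q,[2,50,98],axis=0).round(4).tolist())
# plate back face
m=(abs(abs(L[...,1])-.028)<.01)&(L[...,2]>.02)&(L[...,2]<.15)&(L[...,0]>-.02)&(L[...,0]<.03);q=L[m];print('plate back',len(q));A=np.c_[q[:,2],np.ones(len(q))]
if len(q)>20: print(np.linalg.lstsq(A,q[:,0],rcond=None)[0].round(4))
```

```text
bridge 1233 [-0.0224 -0.0018  0.012 ] [ 0.0207 -0.0001  0.0115]
bridge xmax [0.0276 0.0277 0.0278] ((20.028926849365234, 0.017686843872070312), (15.947214126586914, 29.53385353088379), 0.00012155248987255618)
plate top 614 [[0.0016, -0.0373, 0.0108], [0.0046, -0.0221, 0.0123], [0.0058, 0.0372, 0.0167]]
plate back 2962
[0.0179 0.005 ]
```

The lean is about 1°, and the tongue sits +24.5 mm in tool x and 51.5 mm below the TCP. The target over the pocket is TCP (0.6312, 0.0230) with heading -0.1307. I move over the lip at about 48 mm clearance.

jog_arm(
  deltas=[-1,10,-2,-16,0.02,-1,35,-8,-16,0.05,-1,65,-14,-16,0.08,-1,95,-20,-16,0.1125,-1,125,-26,-16,0.1125,-1,148,-31,-16,0.1125,-1,162,-34,-16,0.1125,-1,166,-34,-16,0.1125],
)

```text
clock: 7.05
ee_pos: [0.6332, 0.0226, 0.3003]
ee_rot: [-0.0, 0.998, -0.065, -0.002]
contact_force: [-0.7, 0.0, -5.5]
finger_gap: 0.128
```

jog_arm(
  deltas=[-1,0,0,0,0,-1,0,0,0,0,-1,0,0,0,0,-1,0,0,0,0],
)

```text
clock: 7.45
ee_pos: [0.632, 0.0221, 0.3027]
ee_rot: [0.0, 0.998, -0.065, 0.0]
contact_force: [0.5, 1.1, -3.2]
finger_gap: 0.127
```

Run:
```python
from h import *
s=get_state();d=wsnap('w5');W=d['W'];p=s['ee_pos'];T=T_tool(s)
print(T.round(4).tolist())
h=np.arctan2(T[1,0],T[0,0]);ex=np.array([np.cos(h),np.sin(h),0]);ey=np.array([np.sin(h),-np.cos(h),0])
L=np.stack([(W-p)@ex,(W-p)@ey,p[2]-W[...,2]],-1)
b=(L[...,0]>.014)&(L[...,0]<.027)&(abs(L[...,1])<.013)&(abs(L[...,2]-.011)<.005)
q=L[b];A=np.c_[q[:,:2],np.ones(len(q))];print('bridge',b.sum(),np.linalg.lstsq(A,q[:,2],rcond=None)[0].round(4))
b=(L[...,0]>.012)&(abs(L[...,1])<.03)&(abs(L[...,2]-.011)<.006);print(np.percentile(L[b][:,0],99))
o=np.array([.6604,.0570]);ry=np.array([.1307,.9914]);rx=np.array([.9914,-.1307])
t=p[:2]+.0245*ex[:2]-o;print('tongue rail x,y',t@rx,t@ry,'z',p[2]-.0515)
X=(W[...,:2]-o)@rx;Y=(W[...,:2]-o)@ry;Z=W[...,2]
H,S,V=hsv(d)
l=(Z>.196)&(Z<.205)&(abs(X+.011)<.012)&(abs(Y)<.14)&(H>18)&(H<32)&(S>130)
for a,bb in((-.14,-.09),(-.09,-.06),(0,.05),(.05,.1),(.1,.14)):
    k=l&(Y>a)&(Y<bb)
    if k.sum()>5:print('lip',a,bb,k.sum(),np.percentile(X[k],[3,50,97]).round(4))
k=(abs(X)<.004)&(abs(Y)<.145)&(Z<.179)&(Z>.17)&(H>15)&(H<32)&(S>90);print('pocket px',k.sum(),Y[k].min() if k.any() else 0,Y[k].max() if k.any() else 0)
```

```text
tcp [0.632  0.0221 0.3027] heading -0.131 F [ 0.52  1.07 -3.23]
[[0.9914, -0.1306, 0.0005, 0.632], [-0.1306, -0.9914, -0.0002, 0.0221], [0.0005, 0.0001, -1.0, 0.3027], [0.0, 0.0, 0.0, 1.0]]
bridge 1244 [-0.0215  0.0007  0.0119]
0.02773303235986846
tongue rail x,y 0.0009450077139951749 -0.03827258103951559 z 0.25120014431372906
lip -0.14 -0.09 600 [-0.0147 -0.0104 -0.0071]
lip -0.09 -0.06 280 [-0.0147 -0.0105 -0.0074]
lip 0 0.05 604 [-0.0147 -0.0106 -0.0072]
lip 0.05 0.1 515 [-0.0145 -0.0107 -0.0073]
lip 0.1 0.14 327 [-0.0142 -0.0105 -0.0073]
pocket px 267 -0.05348844614209082 -0.02190878182805397
```

Lip and pocket agree with the earlier measurement (lip x -14.7 to -7.2, pocket middle -37.7 mm). The tongue is at x +0.9, y -38.3 mm. I apply a small correction, then lower to just above the floor.

jog_arm(
  deltas=[-1,-1,-0.6,12,0,-1,-1,-0.6,25,0,-1,-1,-0.6,36,0,-1,-1,-0.6,46,0,-1,-1,-0.6,54,0,-1,-1,-0.6,59,0,-1,-1,-0.6,62,0,-1,-1,-0.6,62,0],
)

```text
clock: 8.3
ee_pos: [0.6315, 0.023, 0.24]
ee_rot: [-0.0, 0.998, -0.065, -0.0]
contact_force: [-0.5, -0.2, -3.8]
finger_gap: 0.131
```

jog_arm(
  deltas=[-1,0,0,0,0,-1,0,0,0,0,-1,0,0,0,0],
)

```text
clock: 8.6
ee_pos: [0.6318, 0.023, 0.2409]
ee_rot: [0.0, 0.998, -0.065, 0.001]
contact_force: [-0.1, 0.3, -3.7]
finger_gap: 0.133
```

No contact yet, with the tongue at z ≈ 0.189. I continue slowly down towards the pocket.

jog_arm(
  deltas=[-1,0,0,1.5,0,-1,0,0,3,0,-1,0,0,4.5,0,-1,0,0,6,0,-1,0,0,7,0,-1,0,0,8,0,-1,0,0,8,0,-1,0,0,8,0],
)

```text
clock: 9.4
ee_pos: [0.6316, 0.023, 0.2323]
ee_rot: [0.0, 0.998, -0.065, 0.0]
contact_force: [0.3, -1.4, -2.6]
finger_gap: 0.133
```

jog_arm(
  deltas=[-1,0,0,1,0,-1,0,0,2,0,-1,0,0,3,0,-1,0,0,4,0,-1,0,0,4,0,-1,0,0,4,0],
)

```text
clock: 10.0
ee_pos: [0.6316, 0.023, 0.2283]
ee_rot: [-0.0, 0.998, -0.065, -0.0]
contact_force: [-0.7, -0.2, -2.9]
finger_gap: 0.128
```

jog_arm(
  deltas=[-1,0,0,0.7,0,-1,0,0,1.4,0,-1,0,0,2,0,-1,0,0,2,0,-1,0,0,2,0],
)

```text
clock: 10.5
ee_pos: [0.6315, 0.0231, 0.2263]
ee_rot: [-0.0, 0.998, -0.065, -0.0]
contact_force: [0.6, -0.4, -3.4]
finger_gap: 0.132
```

jog_arm(
  deltas=[-1,0,0,0.4,0,-1,0,0,0.8,0,-1,0,0,0.8,0,-1,0,0,0.8,0],
)

```text
clock: 10.9
ee_pos: [0.6316, 0.023, 0.2257]
ee_rot: [0.0, 0.998, -0.065, 0.0]
contact_force: [-0.3, 0.6, -3.3]
finger_gap: 0.13
```

jog_arm(
  deltas=[-1,0,0,0.3,0,-1,0,0,0.6,0,-1,0,0,0.8,0,-1,0,0,0.8,0],
)

```text
clock: 11.3
ee_pos: [0.6317, 0.023, 0.2257]
ee_rot: [0.0, 0.998, -0.065, 0.0]
contact_force: [-2.2, -1.1, 1.6]
finger_gap: 0.13
```

Run:
```python
from h import *
s=get_state();d=wsnap('w6');W=d['W'];p=s['ee_pos']
o=np.array([.6604,.0570]);ry=np.array([.1307,.9914]);rx=np.array([.9914,-.1307])
X=(W[...,:2]-o)@rx;Y=(W[...,:2]-o)@ry;Z=W[...,2]
b=(abs(X+.003)<.006)&(abs(Y+.0377)<.013)&(Z>.205)&(Z<.225);q=np.c_[X[b],Y[b],Z[b]];print('bridge top',np.median(q,0).round(4),np.percentile(q[:,2],[5,95]))
b=(X>-.02)&(X<.02)&(abs(Y+.0377)<.012)&(Z>.205)&(Z<.225);print('bridge xmax',np.percentile(X[b],99))
l=(Z>.196)&(Z<.204)&(abs(X+.011)<.005)&(Y>.0)&(Y<.1);print('lip z',np.median(Z[l]))
```

```text
tcp [0.6317 0.023  0.2257] heading -0.1307 F [-2.19 -1.1   1.65]
bridge top [-0.0028 -0.0377  0.2142] [0.21317237 0.21512628]
bridge xmax 0.003711818796557159
lip z 0.20009924382290248
```

Contact is felt: the vertical force went from -3.3 to +1.6 N. The bridge top is at 0.2142, so the tongue is at 0.1742, which is the pocket bottom. I release slowly, then retreat straight up.

jog_arm(
  deltas=[-0.6,0,0,0,0,-0.4,0,0,0,0,-0.2,0,0,0,0,0,0,0,0,0,0,0,0,0,0,0,0,0,0,0,0,0,0,0,0],
)

```text
clock: 12.05
ee_pos: [0.6316, 0.023, 0.2247]
ee_rot: [0.0, 0.998, -0.065, 0.0]
contact_force: [0.3, 0.5, -0.4]
finger_gap: 0.502
```

jog_arm(
  deltas=[0,0,0,-10,0,0,0,0,-30,0,0,0,0,-60,0,0,0,0,-90,0,0,0,0,-110,0,0,0,0,-120,0,0,0,0,-120,0,0,0,0,-120,0],
)

```text
clock: 12.85
ee_pos: [0.6312, 0.0231, 0.3437]
ee_rot: [-0.0, 0.998, -0.065, -0.001]
contact_force: [-0.4, 0.1, 0.4]
finger_gap: 0.502
```

jog_arm(
  deltas=[0,-35,0,0,0,0,-60,0,0,0,0,-60,0,0,0,0,-60,0,0,0,0,-60,0,0,0],
)

```text
clock: 13.35
ee_pos: [0.5724, 0.0307, 0.3438]
ee_rot: [-0.0, 0.998, -0.065, -0.001]
contact_force: [0.5, -0.2, -0.5]
finger_gap: 0.5
```

Run:
```python
from h import *
d=wsnap('w7');W=d['W'];c=snap('side','d1')
o=np.array([.6604,.0570]);ry=np.array([.1307,.9914]);rx=np.array([.9914,-.1307])
X=(W[...,:2]-o)@rx;Y=(W[...,:2]-o)@ry;Z=W[...,2];H,S,V=hsv(d)
b=(X>-.012)&(X<.006)&(abs(Y+.0377)<.012)&(Z>.2)&(Z<.23);q=np.c_[X[b],Y[b],Z[b]]
A=np.c_[q[:,:2]-[0,-.0377],np.ones(len(q))];print('bridge',b.sum(),np.percentile(q[:,0],99).round(4),'plane',np.linalg.lstsq(A,q[:,2],rcond=None)[0].round(4))
t=(H>105)&(H<128)&(S>110)&(Z>.24)&(Z<.28)&(abs(Y+.04)<.03)&(abs(X+.024)<.03);print('tab top',t.sum(),np.median(X[t]),np.median(Y[t]),np.median(Z[t]))
h1=c['img'][150:290,190:350];cv2.imwrite('pics/g.png',np.hstack([cv2.resize(h1,(457,400),interpolation=3),cv2.resize(d['img'][50:250,180:350],(340,400),interpolation=3)])[...,::-1])
```

```text
tcp [0.5724 0.0307 0.3438] heading -0.1308 F [ 0.51 -0.16 -0.45]
bridge 520 0.0029 plane [ 0.0118 -0.0042  0.2143]
tab top 456 -0.02548051533280487 -0.03737746559311206 0.258561127667861
```

View pics/g.png

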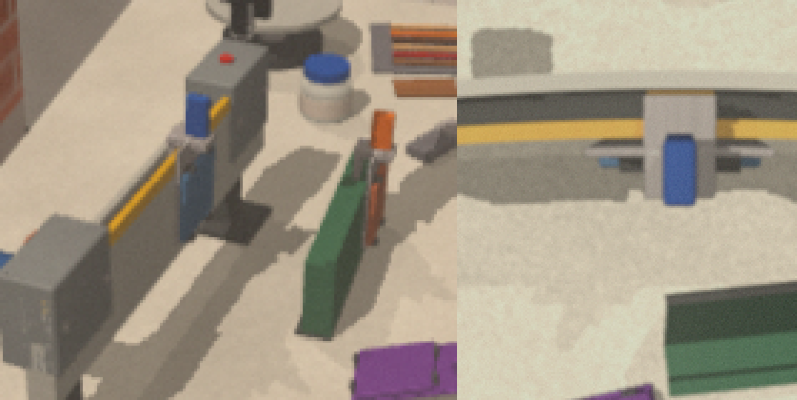

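The blue carrier hangs on the conveyor with its tile before the lip, level (about 0.7° lean). The bridge is at 0.2143, so the tongue is at about 0.1743. The brown carrier is still on the rack and the gripper is clear, so I hand in.

```bash
python3 -c "
from rig import *
print(finish_job())"
```

```text
the job is handed in; nothing more can be done
None
```

The blue carrier is hanging on the drying conveyor with its hook home in the drive pocket and the gripper clear of it. The job was handed in at about 13.5 s on the robot's clock; no verdict is reported.

- **How it went:** I took the carrier off the rack's left slot and carried it over the lip. The pocket showed in the wrist camera at rail y of about -38 mm, so I lowered the hook straight into it instead of feeling along the channel. When I felt it touch the bottom, I opened the fingers and backed away.
- **Position:** The tongue is at about z = 0.174 m, the pocket's bottom (limit 0.178 m). It sits within about 1 mm of the channel's middle plane, leaning about 0.7°, tile before the lip.
- **Gentleness:** Tool force readings at the end of each move stayed within about 6 N, and the change on touching the pocket bottom was about 5 N. I did not watch the force continuously during the moves.
- **Everything else:** The last pictures show the brown carrier still on the rack. I did not measure its position or the bystanders' again at the end. No check failed or disagreed.

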